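# Set the lathe's tool rest along the wood and clamp it

## Robot

A 6-joint arm with a two-finger parallel gripper is mounted at the origin on the work surface. World frame = base frame: x ahead of the robot, y to its left, z up, the work surface at z = 0. Lengths are in m, angles in rad, forces in N, time in s.
With the tool pointing down it reaches from about 0.3 to 0.75 m from the base axis. Payload 8.5 kg.
Tool frame: the origin (TCP) lies between the finger pads; the fingertips stand 22 mm ahead of it and the grasp point (between the pads) lies 3 mm ahead of it; z points along the fingers, y is the line along which they close (so a half turn about z gives the same grasp; the last joint's range is limited). The gripper opens to 88 mm and grips with 3 to 60 N. Pads are 18 mm wide; open, the fingers measure 123 mm over their backs; the gripper's body (75 mm by 187 mm) begins 45 mm behind the grasp point.
Start: joints at [-1.451, 0.381, 1.297, -0, 1.464, -0.215], TCP at [0.181, -0.519, 0.261] pointing down, gripper open.
Joint ranges: [-3.11, 3.11], [-0.89, 2.33], [0.22, 2.48], [-1.42, 4.56], [0.17, 2.85], [-2.88, 2.88]. Speed limits (rad/s): [2.39, 2.39, 3.14, 3.14, 3.14, 3.14].

## Interface

Orientations are given as [roll, pitch, yaw] about the fixed x, y, z axes, in that order (R = Rz(yaw) Ry(pitch) Rx(roll)).
In Python, from plant import arm gives the robot as it stands.
- The arm moves only by the tool play_rows, never from a script. Its argument "targets" is a list of rows, each a list of 3 entries, a list of its own where there are three numbers: the shift along the tool's x, y, z in m, then the turn, a rotation vector about the tool's x, y, z in degrees, then the opening, from 0 (shut) to 1 (fully open). In form: [[[tx, ty, tz], [ax, ay, az], hand], ...]. A call has 1 to 8 rows; each row is the pose to reach, as a shift and turn from the pose commanded when the call began, along the tool's axes at that moment; what a row does not reach only later rows make up. A row lasts 1/10 s, in which the tool goes at most 50 mm and 8.59 degrees, less where a joint would pass 70% of its speed; a pose out of reach is approached as far as the arm can. A call with a gripper value outside its range is refused whole. The fingers move at their own pace and stop on an object; "force" is the grip in N (left out, the last holds). Time passes only in rows, so rows that repeat a pose let the fingers close. It gives the time, the measured TCP pose, the force, the opening and the grip force at its end, in the units of the state.
- arm.state(): the state, without advancing time (a new reading comes with each control period).
- arm.read_camera(name): name is "side" or "top"; returns a dict with "pixels" (480x640x3 uint8, blue, green, red), "z_map" (480x640 float32, m along the optical axis (not along the pixel's ray), 0 where there is no reading), "K" (3x3 intrinsics, pixels), "D" ([k1, k2, p1, p2, k3] as OpenCV has them; the pictures are not rectified), "xyz" and "rotation" of the camera in the world. Camera axes: x right, y up, looking along -z (the intrinsics and any distortion apply to the point x, -y, -z); pixel columns grow to the right and rows downward; lengths in m; the calibration is good to about 2 mm. A picture is of the moment at which its call begins.
- arm.hand_in(): hands the job in; it is judged then, once.
The state is a dict: "time_s": time; "qpos": joint angles; "qvel": joint speeds; "joint_torque": joint torques, N m; "ee_pos": TCP position; "eef_rot": TCP orientation; "contact_force": force on the tool from outside, world axes, zero at the start; "wrist_torque": the same for the moment, N m; "opening": finger opening in m; "grasp_force": force on a finger pad.
Only numpy, scipy, OpenCV 4.12 (cv2) and the standard library are available. Lean on these libraries where they do the work, as an engineer would, in place of code of your own. Each camera call takes 0.05 s, during which the arm holds its last target. There are 200 camera calls.

## Task

The tool rest of the wood lathe has been left swung out towards the bench: push it round with a fingertip until it lies parallel with the lathe's axis, its free end towards the headstock, alongside the wood and not driven against it. Only then press the clamp lever beside its post fully down to lock it. Do not lift the rest out of its socket, do not pick up or disturb the other things on the bench, and finish clear of everything.

Things in the scene. Friction and masses are not known exactly. Their poses are not given: they have to be found in the camera images.
- lathe: cream bench lathe, fixed. Origin on the bench under the middle of its bed (560 long); x runs parallel to the turning axis to the headstock (cream box, x 150 to 280, top 241), +y is the tool rest's side. Turning axis at y 0, 185 above the bench. Pale wood on it: x -128 to 122, radius up to 36. Chuck x 122 to 150. Tailstock x -275 to -127, top 212
- banjo: dark steel casting on the bed that carries the rest, fixed to the lathe for this job. Origin at bench level exactly under the rest's swivel axis (vertical); axes parallel to the lathe's. The origin lies 72 to the +y side of the lathe's turning axis
- rest_post (a point): point on the rest's vertical swivel axis at the height of the rest's top edge, 178 above the bench (does not turn with the rest)
- rest_tip (a point): middle of the top edge at the free end of the tool rest, 130 from the swivel axis, 178 above the bench. The rest is one straight steel bar 12 thick, 28 high (150 to 178 above the bench), from 17 behind the swivel axis to 130 ahead of it; beyond 80 from the axis only bystanders up to 128 high stand below it
- tool_rest (a joint): angle of the rest, rad: 0 parallel to the lathe's axis, tip towards the headstock; grows counter-clockwise from above as the tip swings away from the wood (1.57: square out on the +y side). At -0.21 the wood stops it. Starts at 0.8 to 1.5. Turns stiffly (about 0.35 N m, some 4 N at 95 from the axis), stays where it is left
- rest_lift (a joint): how far the rest with its post has been lifted in its socket, m: 0 when seated; only its weight (0.55 kg) keeps it down
- clamp_lever (a joint): angle of the clamp lever, rad: 0 released, the lever rising at 0.75 rad above level; 0.75 fully down, lever level, against its stop. Starts at 0 to 0.2. Stiff (about 0.3 N m, some 5 N at 65 from the pivot), stays where it is left
- lever_pivot (a point): pivot of the clamp lever, 62 to the +y side of the rest's swivel axis, 113 above the bench; the pivot's axis is level, along the lathe's y
- lever_ball (a point): centre of the black ball (22 across) at the end of the clamp lever, 82 from the pivot. The lever is a flat dark bar 14 wide and 12 thick that runs from the pivot towards the tailstock (the lathe's -x) and up; from above it is pressed down about the pivot
- mushroom: loose turned wooden mushroom, 74 high, 60 across; origin under its middle
- pear: loose pale turned pear, 128 high, 86 across; origin under its middle
- gouge: loose turning gouge, 250 long, lying on the bench along its x, handle to -x; origin near its middle, on the bench
- figurine: loose turned figure with a flat hat, 124 high, 68 across; origin under its middle
- dark_pear: loose dark turned pear, 128 high, 86 across; origin under its middle
Not all that is in view belongs to the job. What is shaped like the gouge but black is not meant.

How it is judged:
On the way, in this order (a step that is already met when the one before it is completed fails the run):
1. the rest is parallel with the lathe's axis while the clamp lever is still up (value of joint tool_rest between -0.09 and 0.09 rad and value of joint clamp_lever below 0.45 rad), for 0.2 s.
2. the clamp lever is fully down with the rest still parallel (value of joint tool_rest between -0.09 and 0.09 rad and value of joint clamp_lever above 0.66 rad), for 0.2 s.
At the end, for the whole second after the job is handed in: the rest is within 0.09 rad (5 degrees) of parallel to the lathe's axis and seated in its socket (within 4 mm), the clamp lever is down to within 0.09 rad of its stop, both and the loose things at rest (all of step 2 and velocity of joint tool_rest between -0.05 and 0.05 rad/s and velocity of joint clamp_lever between -0.05 and 0.05 rad/s and value of joint rest_lift below 0.004 m and linear speed of each of mushroom, pear, gouge, figurine, dark_pear below 0.02 m/s); the robot touches nothing.
It fails at once if the rest is driven against the wood (angle below -0.19 rad) (value of joint tool_rest below -0.19 rad).
It fails at once if the rest is lifted more than 8 mm in its socket (value of joint rest_lift above 0.008 m).
It fails at once if the clamp lever is pushed down (beyond 0.45 rad) while the rest is not parallel (value of joint clamp_lever above 0.45 rad and not (value of joint tool_rest between -0.09 and 0.09 rad)).
It fails at once if another thing on the bench is moved over 25 mm or lifted (distance of any of mushroom, pear, gouge, figurine, dark_pear from where it was at the start of the episode above 0.025 m or height (world z) of any of mushroom, pear, gouge, figurine, dark_pear above 0.012 m).
It fails at once if another thing is tipped over (angle between any of mushroom, pear, gouge, figurine, dark_pear's own z axis and vertical above 0.4 rad).
It also fails if it takes over 48 s, if anything falls off the work surface, if the arm or the gripper's body presses on something with over 40 N, if the wrist force passes 120 N, or if a joint passes its speed limit or range.

## Working session

There is one attempt and no reset: what is moved stays moved. The work goes in short steps, Python scripts to look and compute and a tool call to move; the robot and the scene stay as the last step left them, time stands still between calls to the robot, and variables do not carry over. Pictures are saved under pics/ and viewed, at most 10 in all, crops included, and the job is handed in when it is done.

Besides the shell and the picture viewer there is one more tool, called after ">>>" as name([rows], argument=value, ...), one row to a line, values as JSON. play_rows: Moves the arm, as the interface text tells. Its arguments: {"type":"object","properties":{"targets":{"type":"array","items":{"type":"array"}},"force":{"type":"number"}},"required":["targets"]}

```bash
mkdir -p pics
cat > h.py <<'E'
import numpy as np, cv2
from plant import arm
def cloud(c):
    K,D=np.array(c["K"]),np.array(c["D"],float)
    v,u=np.mgrid[0:480,0:640]
    p=cv2.undistortPoints(np.stack([u,v],-1).reshape(-1,1,2).astype(np.float64),K,D).reshape(480,640,2)
    z=c["z_map"]
    P=np.stack([p[...,0]*z,-p[...,1]*z,-z],-1)
    W=P@np.array(c["rotation"]).reshape(3,3).T+np.array(c["xyz"]); W[z==0]=np.nan
    return W
E
python3 - <<'E'
from h import *
print(arm.state())
for n in("side","top"):
    c=arm.read_camera(n); cv2.imwrite(f"pics/{n}0.png",c["pixels"]); np.savez(f"{n}0.npz",**c)
    print(n,c["xyz"],c["rotation"],c["K"],c["D"])
E
```

```text
{'time_s': 0.0, 'qpos': array([-1.45132012e+00,  3.81175155e-01,  1.29824897e+00,  2.44452420e-05,
        1.46361932e+00, -2.15311199e-01]), 'qvel': array([ 0.00125223,  0.00025584,  0.00051774, -0.00039193,  0.00032694,
        0.0005274 ]), 'joint_torque': array([-2.40323636e-03, -4.37937033e+01, -2.24555558e+01,  7.11660390e-02,
        3.53534531e-02, -1.21599683e-04]), 'ee_pos': array([ 0.18067908, -0.51920795,  0.26015292]), 'eef_rot': array([-3.14018055e+00, -3.33703298e-04,  3.34784534e-01]), 'contact_force': array([0.38374337, 1.17799208, 0.49117418]), 'wrist_torque': array([-0.00852191, -0.06921107, -0.00385887]), 'grasp_force': 0.0, 'opening': 0.0880106767473261}
side [0.24803885 0.89101397 0.70238097] [ 0.95537589  0.02052922 -2.87704663] [[556.79999906   0.         316.75624399]
 [  0.         556.79999906 243.11758204]
 [  0.           0.           1.        ]] [-0.17907403  0.          0.          0.          0.        ]
top [0.27487936 0.12006407 0.99093929] [ 0.18353284  0.03149984 -1.59627331] [[499.43248354   0.         314.12331098]
 [  0.         499.43248354 240.27973793]
 [  0.           0.           1.        ]] [-0.07363972  0.          0.          0.          0.        ]
```

```bash
sed -i 's/np.array(c\["rotation"\]).reshape(3,3).T/R.from_euler("xyz",c["rotation"]).as_matrix().T/; 1a from scipy.spatial.transform import Rotation as R' h.py
python3 - <<'E'
from h import *
for n in("side","top"):
    c=dict(np.load(f"{n}0.npz")); W=cloud(c); np.save(n+"W.npy",W)
    print(n,np.isnan(W[...,2]).mean(),np.nanpercentile(W[...,2],[1,10,50,90,99]))
E
```

```text
side 0.003951822916666667 [-0.7506188  -0.23198322  0.00239075  0.19509187  0.43590559]
top 0.003916015625 [-0.00371119 -0.00104712  0.00194282  0.20694689  0.57679437]
```

View pics/side0.png

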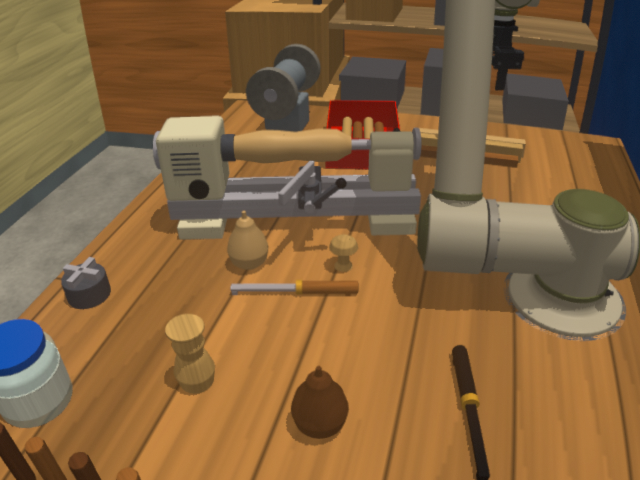

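View pics/top0.png

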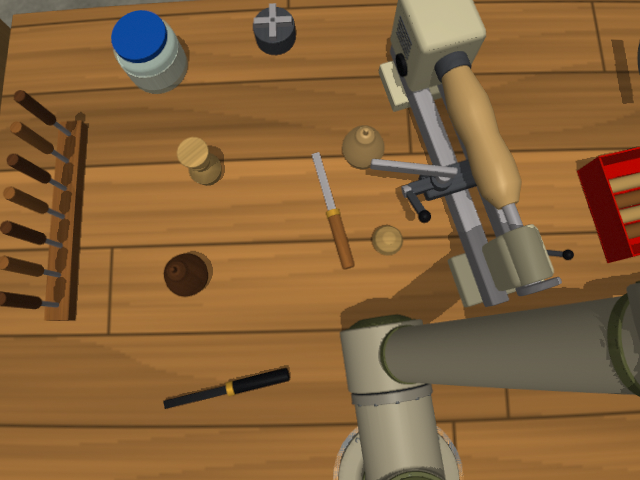

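Side view: the rest bar runs (283,197)–(318,170), lever ball at (341,183), wood (290,145), pear (247,240), mushroom (343,252), gouge (295,287). Top view: the rest runs from its tip near (372,163) to about (470,175), lever ball at (425,216).
Candidates for the rest: the grey bar at (420,168) in the top view, the bed rails (455,190) and the tailstock handle (568,254). Candidates for the lever: the ball at (425,216) and the tailstock's ball at (568,254). By the description (+y side, by the post, towards the tailstock) I choose the bar at (420,168) and the ball at (425,216).

Run:
```python
from h import *
from scipy.optimize import least_squares
P=[]
for n in("side","top"):
    W=np.load(n+"W.npy"); im=np.load(f"{n}0.npz")["pixels"]; hsv=cv2.cvtColor(im,cv2.COLOR_BGR2HSV)
    m=(W[...,2]>.17)&(W[...,2]<.225)&(hsv[...,1]>90)&(hsv[...,0]<25)
    k,l,s,ce=cv2.connectedComponentsWithStats(cv2.erode(m.astype(np.uint8),np.ones((3,3))))
    for i in range(1,k):
        if s[i,4]>300: print(n,s[i],np.nanmean(W[l==i],0))
    box=(slice(125,168),slice(225,375)) if n=="side" else (slice(60,215),slice(440,525))
    mm=np.zeros_like(m);mm[box]=m[box]; P.append(W[mm])
    print(n,mm.sum())
A=np.vstack(P)
def res(p):
    d=np.array([np.cos(p[1]),np.sin(p[1])]); nn=np.array([-d[1],d[0]])
    q=A[:,:2]-c0; x=q@d; y=q@nn-p[0]; r=np.hypot(y,A[:,2]-.185+p[2]*0)
    return r-np.polyval(p[3:],x/.1)
c0=np.median(A[:,:2],0)
s=least_squares(res,[0,.3,0,0,0,0,0,.03],loss="soft_l1",f_scale=.001)
p=s.x; d=np.array([np.cos(p[1]),np.sin(p[1])]); nn=np.array([-d[1],d[0]])
print("yaw",p[1],"rms",np.sqrt(np.mean(res(p)**2)),"pt",c0+p[0]*nn)
x=(A[:,:2]-c0)@d; print("x range",x.min(),x.max())
o=c0+p[0]*nn; np.savez("fr.npz",o=o,d=d,n=nn)
# rest bar, top edge and lever ball in both views
for n in("side","top"):
    W=np.load(n+"W.npy"); im=np.load(f"{n}0.npz")["pixels"]; hsv=cv2.cvtColor(im,cv2.COLOR_BGR2HSV)
    L=np.stack([(W[...,:2]-o)@d,(W[...,:2]-o)@nn],-1)
    m=(W[...,2]>.172)&(W[...,2]<.184)&(L[...,1]>.045)&(L[...,1]<.25)&(abs(L[...,0])<.2)
    k,l,st,ce=cv2.connectedComponentsWithStats(m.astype(np.uint8))
    for i in range(1,k):
        if st[i,4]>15:
            q=L[l==i]; r=cv2.minAreaRect((q*1000).astype(np.float32)); print(n,st[i],"LZ rect mm",r, cv2.boxPoints(r).round().tolist())
    print(n,"dark ball px")
    b=(hsv[...,2]<60)&(W[...,2]>.12)&(W[...,2]<.19)&(L[...,1]>.09)&(L[...,1]<.25)&(abs(L[...,0])<.25)
    k,l,st,ce=cv2.connectedComponentsWithStats(b.astype(np.uint8))
    for i in range(1,k):
        if st[i,4]>15: print(st[i],np.mean(L[l==i],0),np.percentile(W[...,2][l==i],[2,50,98]))
    h=(W[...,2]>.236)&(W[...,2]<.246)&(abs(L[...,1])<.1)&(L[...,0]>.1)&(L[...,0]<.35)
    if h.sum()>50: print("head",cv2.boxPoints(cv2.minAreaRect((L[h]*1000).astype(np.float32))).round().tolist())
for nm,bx in (("pear",(slice(120,170),slice(340,384))),("mush",(slice(222,258),slice(370,405)))):
    W=np.load("topW.npy")[bx]; k=W[...,2]>.03; k&=(W[...,2]<.14); q=W[k]; print(nm,q.min(0),q.max(0))
im=cv2.imread("pics/top0.png")[110:250,340:500]; cv2.imwrite("pics/crop.png",cv2.resize(im,None,fx=4,fy=4,interpolation=2))
```

```text
side [  0   0  76  32 559] [ 2.40134696 -1.43648167  0.19715252]
side [ 227    0  216   33 2902] [ 0.73997024 -1.30981915  0.19095622]
side [520   3  62  15 454] [-0.13333866 -1.83111246  0.19573881]
side [ 513   16   84   31 1579] [-0.08819623 -1.46409567  0.17922608]
side [ 234  130  117   29 2800] [ 0.58939527 -0.12562804  0.20132872]
side [  0 425  15  32 301] [0.69022831 0.66093709 0.19131184]
side [ 26 438  29  35 612] [0.63366409 0.66245907 0.19840702]
side [ 69 453  30  27 519] [0.574521   0.66202766 0.20373635]
side 3211
top [ 443   66   78  142 5148] [ 0.58592924 -0.13951691  0.21132039]
top 5729
yaw 0.27186603861801617 rms 0.0024938229575092582 pt [ 0.59101051 -0.1497998 ]
x range -0.1672889052459429 0.13099992517573175
side [198 159  23   9 112] LZ rect mm ((177.0641326904297, 57.19670867919922), (46.258460998535156, 12.03896427154541), 14.352959632873535) [[153.0, 57.0], [156.0, 46.0], [201.0, 57.0], [198.0, 69.0]]
side [278 161  36  37 310] LZ rect mm ((-7.194515228271484, 125.59938049316406), (147.46751403808594, 13.955668449401855), 65.7902603149414) [[-44.0, 61.0], [
[... 733 characters left out ...]
30883789), 66.07839965820312) [[-44.0, 61.0], [-31.0, 55.0], [28.0, 190.0], [16.0, 195.0]]
top [419 210  12  12  99] LZ rect mm ((-93.68515014648438, 135.76527404785156), (17.818897247314453, 18.59907341003418), 85.7473373413086) [[-104.0, 128.0], [-85.0, 126.0], [-84.0, 144.0], [-102.0, 145.0]]
top dark ball px
[406 176  29  47 338] [-0.06876287  0.13198958] [0.12163647 0.15415432 0.17810111]
[386 315  26   8 130] [-0.24173993  0.23377976] [0.15438765 0.17125837 0.18820984]
head [[156.0, -56.0], [260.0, -57.0], [262.0, 60.0], [157.0, 61.0]]
pear [0.59568013 0.00241824 0.03056575] [0.67527222 0.08474185 0.12977342]
mush [ 0.41716204 -0.0228267   0.04742774] [0.4759327  0.0335035  0.07737377]
```

View pics/crop.png

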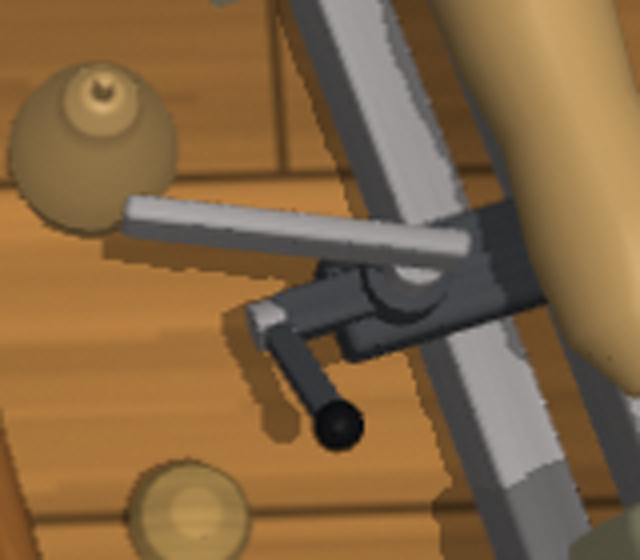

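The crop confirms the choice: the bar runs (130,210)–(465,240) across the post, with the lever pivot at (265,320) and its ball at (338,425). The rest angle is about 1.15 rad, its post is at lathe (-31, 73) mm, and the lever is near 0.05 rad.

```bash
cat >> h.py <<'E'
F=np.load("fr.npz"); YAW=np.arctan2(F["d"][1],F["d"][0])
def goto(Lx,Ly,z,th,ref=None):
    "lathe-frame tcp target (m), bar angle th -> shift/turn from pose ref=(pos,yaw)"
    if ref is None:
        s=arm.state(); ref=(s["ee_pos"],s["eef_rot"][2])
    p=F["o"]+Lx*F["d"]+Ly*F["n"]; p=np.r_[p,z]; yaw=th+YAW+np.pi/2
    a=ref[1]; D=p-ref[0]; ax=np.array([np.cos(a),np.sin(a),0]); ay=np.array([np.sin(a),-np.cos(a),0])
    t=(-(yaw-a)+np.pi)%(2*np.pi)-np.pi
    print(np.round([D@ax,D@ay,-D[2]],4),"turn z",np.round(np.degrees(t),1)); return p,yaw
def rest(th,g,r=.08): # finger pose beside bar
    u=np.array([np.cos(th),np.sin(th)]); n=np.array([-u[1],u[0]])
    return np.array([-.031,.073])+r*u+(.015+g)*n
E
python3 -c "
from h import *
print(rest(1.15,.01)); goto(*rest(1.15,.01),.33,1.15)"
```

```text
[-0.0211401  0.1562333]
[ 0.4977 -0.3714 -0.0698] turn z -152.3
```

>>> play_rows([
  [[0,0,-0.035],[0,0,0],0],
  [[0,0,-0.07],[0,0,0],0],
  [[0,0,-0.07],[0,0,0],0],
], force=20)

```text
time_s: 0.4
ee_pos: [0.1809, -0.5203, 0.3349]
eef_rot: [3.134, 0.002, 0.335]
contact_force: [0.0, -0.7, -0.8]
opening: 0.0662
grasp_force: 0.0
```

>>> play_rows([
  [[0.03,-0.023,0],[0,0,-8],0],
  [[0.06,-0.046,0],[0,0,-16],0],
  [[0.09,-0.069,0],[0,0,-24],0],
  [[0.12,-0.092,0],[0,0,-32],0],
  [[0.15,-0.115,0],[0,0,-40],0],
  [[0.18,-0.138,0],[0,0,-48],0],
  [[0.21,-0.161,0],[0,0,-56],0],
  [[0.24,-0.18,0],[0,0,-64],0],
])

```text
time_s: 1.2
ee_pos: [0.3486, -0.2688, 0.3301]
eef_rot: [-3.141, -0.001, 1.457]
contact_force: [0.9, -0.6, -0.1]
opening: 0.002
grasp_force: 0.0
```

```bash
python3 -c "
from h import *
goto(*rest(1.15,.01),.33,1.15)"
```

```text
[2.825e-01 1.491e-01 1.000e-04] turn z -88.0
```

>>> play_rows([
  [[0.035,0.018,0],[0,0,-8],0],
  [[0.07,0.036,0],[0,0,-16],0],
  [[0.105,0.054,0],[0,0,-24],0],
  [[0.14,0.072,0],[0,0,-32],0],
  [[0.175,0.09,0],[0,0,-40],0],
  [[0.21,0.11,0],[0,0,-48],0],
  [[0.245,0.13,0],[0,0,-56],0],
  [[0.28,0.148,0],[0,0,-64],0],
])

```text
time_s: 2.0
ee_pos: [0.5291, -0.0085, 0.3298]
eef_rot: [-3.141, -0.001, 2.575]
contact_force: [0.2, -0.5, -0.4]
opening: 0.0008
grasp_force: 0.0
```

>>> play_rows([
  [[0,0,0],[0,0,-8],0],
  [[0,0,0],[0,0,-16],0],
  [[0,0,0],[0,0,-24],0],
  [[0,0,0],[0,0,-24],0],
  [[0,0,0],[0,0,-24],0],
])

```text
time_s: 2.5
ee_pos: [0.5283, -0.0101, 0.3302]
eef_rot: [3.141, -0.001, 2.984]
contact_force: [0.7, 0.4, -0.1]
opening: 0.0006
grasp_force: 0.0
```

```bash
python3 -c "
from h import *
r=goto(*rest(1.15,.01),.187,1.15)
c=arm.read_camera('top'); cv2.imwrite('pics/t1.png',c['pixels'])
s=arm.state();print(s['qpos'])"
```

```text
[0.0004 0.0051 0.1432] turn z -0.5
[-2.43496232e-01  3.01808355e-01  1.21666349e+00  2.33817002e-05
  1.62381891e+00 -1.65688664e+00]
```

View pics/t1.png

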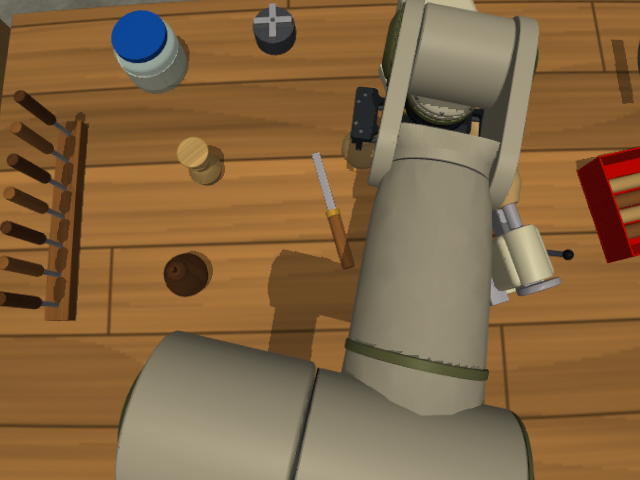

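The top picture shows the arm hiding the rest (gripper block at (365,115)); the side camera will do the checking. I descend beside the bar.

>>> play_rows([
  [[0,0.005,0.03],[0,0,0],0],
  [[0,0.005,0.06],[0,0,0],0],
  [[0,0.005,0.085],[0,0,0],0],
  [[0,0.005,0.105],[0,0,0],0],
  [[0,0.005,0.12],[0,0,0],0],
  [[0,0.005,0.133],[0,0,0],0],
  [[0,0.005,0.143],[0,0,0],0],
  [[0,0.005,0.143],[0,0,0],0],
])

```text
time_s: 3.35
ee_pos: [0.5287, -0.0052, 0.1866]
eef_rot: [3.141, -0.002, 2.986]
contact_force: [0.4, 0.5, 1.2]
opening: 0.0002
grasp_force: 0.0
```

```bash
python3 -c "
from h import *
ref=None
s=arm.state(); ref=(s['ee_pos'],s['eef_rot'][2]); print(s['ee_pos'],s['contact_force'])
for k in range(9):
    th=1.15*(1-k/8); goto(*rest(th,.0005),.187,th,ref)
c=arm.read_camera('side'); cv2.imwrite('pics/s1.png',cv2.resize(c['pixels'][120:270,200:400],None,fx=4,fy=4))"
```

```text
[ 0.52874558 -0.00517267  0.18662893] [0.36901059 0.50400206 1.20076449]
[-0.0094  0.0002 -0.0004] turn z -0.4
[-0.021   0.0017 -0.0004] turn z 7.9
[-0.0327  0.0015 -0.0004] turn z 16.1
[-0.0443 -0.0004 -0.0004] turn z 24.3
[-0.0554 -0.0039 -0.0004] turn z 32.6
[-0.066  -0.009  -0.0004] turn z 40.8
[-0.0757 -0.0155 -0.0004] turn z 49.0
[-0.0844 -0.0234 -0.0004] turn z 57.3
[-0.0918 -0.0324 -0.0004] turn z 65.5
```

View pics/s1.png

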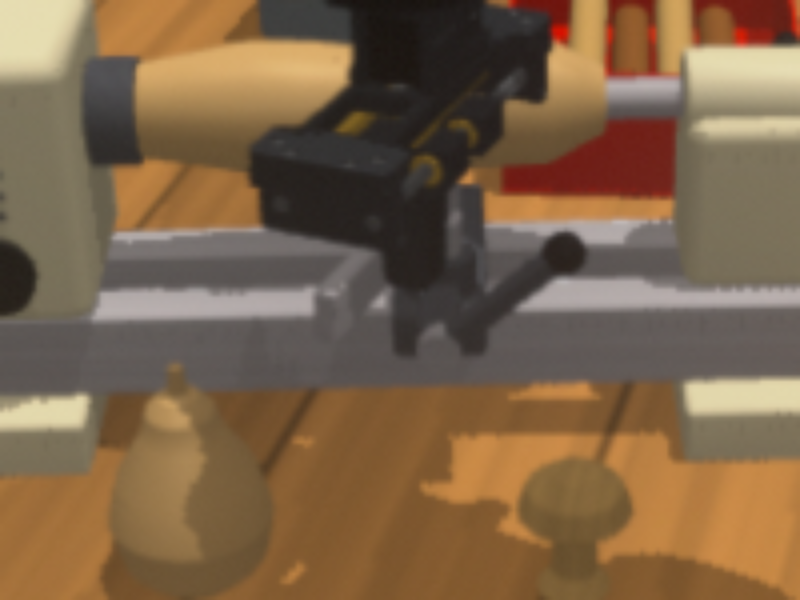

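Finger at (415,265) hangs just behind the bar (345,290), clear of the ball (565,255). I start pushing.

>>> play_rows([
  [[-0.0094,0,0],[0,0,0],0],
  [[-0.015,0.001,0],[0,0,4],0],
  [[-0.021,0.0017,0],[0,0,8],0],
  [[-0.027,0.0017,0],[0,0,12],0],
  [[-0.0327,0.0015,0],[0,0,16],0],
  [[-0.0385,0.0006,0],[0,0,20],0],
  [[-0.0443,-0.0004,0],[0,0,24.3],0],
  [[-0.0498,-0.002,0],[0,0,28.5],0],
])

```text
time_s: 4.2
ee_pos: [0.578, -0.0146, 0.1884]
eef_rot: [-3.141, -0.002, 2.487]
contact_force: [-6.0, 1.5, 2.3]
opening: 0.0006
grasp_force: 2.9
```

```bash
python3 -c "
from h import *
s=arm.state(); ref=(s['ee_pos'],s['eef_rot'][2]); print(s['ee_pos'],s['contact_force'])
for th in (.575,.5,.43,.36,.28,.21,.14,.08,.04,0.):
    goto(*rest(th,.0005),.187,th,ref)
c=arm.read_camera('side'); cv2.imwrite('pics/s2.png',cv2.resize(c['pixels'][120:270,200:400],None,fx=4,fy=4))"
```

```text
[ 0.57797435 -0.01463482  0.18837717] [-6.04834019  1.45087509  2.27485743]
[-0.0057  0.0007  0.0014] turn z 4.0
[-0.0118  0.0012  0.0014] turn z 8.3
[-0.0175  0.0012  0.0014] turn z 12.3
[-0.0232  0.0009  0.0014] turn z 16.3
[-0.0297  0.0001  0.0014] turn z 20.9
[-0.0353 -0.0011  0.0014] turn z 24.9
[-0.0407 -0.0027  0.0014] turn z 28.9
[-0.0453 -0.0043  0.0014] turn z 32.3
[-0.0484 -0.0056  0.0014] turn z 34.6
[-0.0513 -0.0069  0.0014] turn z 36.9
```

View pics/s2.png

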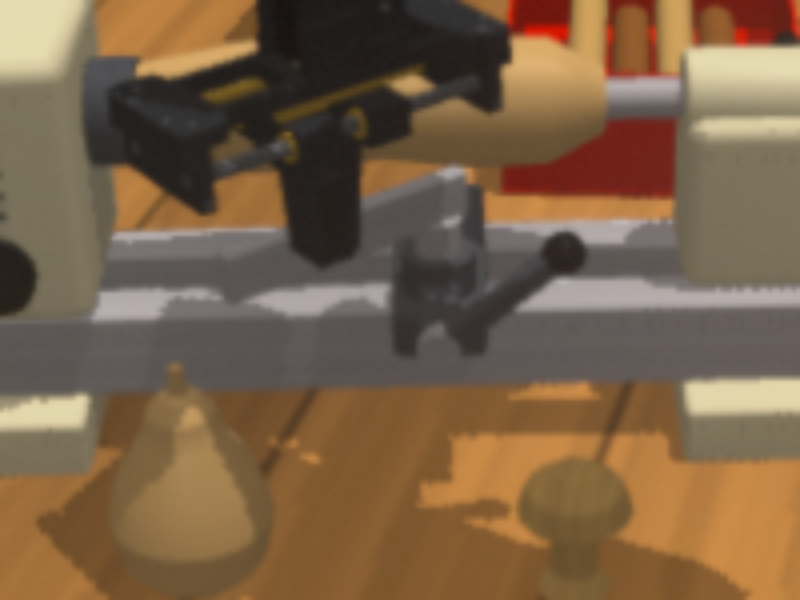

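The bar follows the finger (320,260); the lever is untouched and the pear and mushroom have not moved. I push on to about 0.14 rad.

>>> play_rows([
  [[-0.0057,0.0007,0],[0,0,4],0],
  [[-0.0118,0.0012,0],[0,0,8.3],0],
  [[-0.0175,0.0012,0],[0,0,12.3],0],
  [[-0.0232,0.0009,0],[0,0,16.3],0],
  [[-0.0297,0,0],[0,0,20.9],0],
  [[-0.0353,-0.0011,0],[0,0,24.9],0],
  [[-0.0385,-0.002,0],[0,0,27.2],0],
  [[-0.0407,-0.0027,0],[0,0,28.9],0],
])

```text
time_s: 5.05
ee_pos: [0.6089, -0.0411, 0.1883]
eef_rot: [3.141, -0.001, 1.985]
contact_force: [-3.8, 4.6, 1.9]
opening: 0.0002
grasp_force: 2.6
```

```bash
cat > ang.py <<'E'
from h import *
c=arm.read_camera('side'); W=cloud(c)
L=np.stack([(W[...,:2]-F["o"])@F["d"],(W[...,:2]-F["o"])@F["n"]],-1)
s=arm.state(); print(s['ee_pos'],s['eef_rot'][2],s['contact_force'])
m=(W[...,2]>.155)&(W[...,2]<.184)&(L[...,1]>.045)&(L[...,1]<.125)&(L[...,0]>-.06)&(L[...,0]<.13)
g=cv2.cvtColor(c['pixels'],cv2.COLOR_BGR2HSV); m&=(g[...,2]>70)&(g[...,1]<60)
q=(L[m]*1000).astype(np.float32); print(len(q)); r=cv2.minAreaRect(q); print(r,cv2.boxPoints(r).round().tolist())
vx=cv2.fitLine(q,cv2.DIST_HUBER,0,.01,.01).ravel(); print("fit angle",np.arctan(vx[1]/vx[0]))
ref=(s['ee_pos'],s['eef_rot'][2])
for th in (.14,.1,.05,0.): goto(*rest(th,.0005),.187,th,ref)
cv2.imwrite(f"pics/a{s['time_s']:.2f}.png",cv2.resize(c['pixels'][120:270,200:400],None,fx=4,fy=4))
E
python3 ang.py
```

```text
[ 0.60909511 -0.04135196  0.18830081] 1.983932260552825 [-4.16648142  3.91116776  1.41938569]
716
((23.632064819335938, 91.18594360351562), (143.40931701660156, 31.828866958618164), 9.745328903198242) [[-50.0, 95.0], [-44.0, 63.0], [97.0, 88.0], [92.0, 119.0]]
fit angle 0.14004852
[-0.     -0.0005  0.0013] turn z 0.1
[-0.0032  0.0001  0.0013] turn z 2.4
[-0.0073  0.0006  0.0013] turn z 5.2
[-0.0113  0.0009  0.0013] turn z 8.1
```

Measured 0.14 rad, as commanded. Finishing to about 0.01.

>>> play_rows([
  [[-0.003,0,0],[0,0,2.2],0],
  [[-0.006,0.0005,0],[0,0,4.3],0],
  [[-0.009,0.0008,0],[0,0,6.4],0],
  [[-0.0105,0.0009,0],[0,0,7.5],0],
  [[-0.0105,0.0009,0],[0,0,7.5],0],
  [[-0.0105,0.0009,0],[0,0,7.5],0],
])

```text
time_s: 5.7
ee_pos: [0.6144, -0.0504, 0.1883]
eef_rot: [3.14, 0.0, 1.856]
contact_force: [0.2, 5.7, 3.0]
opening: 0.0009
grasp_force: 2.5
```

```bash
python3 ang.py; ls pics
```

```text
[ 0.61433408 -0.05044175  0.18829839] 1.8562708439744355 [0.37939911 5.14659421 2.47447767]
704
((25.713661193847656, 76.09964752197266), (18.416471481323242, 143.52734375), 89.65069580078125) [[-46.0, 67.0], [97.0, 66.0], [98.0, 85.0], [-46.0, 86.0]]
fit angle 0.004348797
[ 0.0101 -0.003   0.0013] turn z -7.2
[ 0.007  -0.002   0.0013] turn z -4.9
[ 0.003  -0.001   0.0013] turn z -2.1
[-0.0009 -0.0002  0.0013] turn z 0.8
a5.10.png
a5.75.png
crop.png
s1.png
s2.png
side0.png
t1.png
top0.png
```

Rest parallel (0.004 rad). I back off outwards and rise.

>>> play_rows([
  [[0.01,0,0],[0,0,0],0],
  [[0.025,0,0],[0,0,0],0],
  [[0.04,0,0],[0,0,0],0],
  [[0.04,0,-0.03],[0,0,0],0],
  [[0.04,0,-0.07],[0,0,0],0],
  [[0.04,0,-0.07],[0,0,0],0],
])

```text
time_s: 6.35
ee_pos: [0.6037, -0.0115, 0.263]
eef_rot: [3.133, 0.005, 1.856]
contact_force: [0.2, -0.3, 0.1]
opening: 0.0003
grasp_force: 0.0
```

```bash
python3 ang.py; python3 -c "
from h import *
goto(-.105,.135,.257,0)"
```

```text
[ 0.60303501 -0.01155448  0.26012225] 1.8560585868619897 [ 0.26428364  0.54751792 -0.79352411]
889
((25.628528594970703, 77.0037612915039), (143.4466552734375, 20.429828643798828), 1.493392825126648) [[-46.0, 85.0], [-46.0, 65.0], [98.0, 69.0], [97.0, 89.0]]
fit angle 0.0043304996
[-0.0304 -0.0031  0.0731] turn z -7.3
[-0.0335 -0.0021  0.0731] turn z -5.0
[-0.0374 -0.0011  0.0731] turn z -2.1
[-0.0414 -0.0003  0.0731] turn z 0.8
[ 0.0071 -0.1536  0.0031] turn z 0.8
```

>>> play_rows([
  [[0.002,-0.04,0],[0,0,0],0],
  [[0.004,-0.08,0],[0,0,0],0],
  [[0.007,-0.12,0],[0,0,0],0],
  [[0.007,-0.154,0],[0,0,0.8],0],
  [[0.007,-0.154,0],[0,0,0.8],0],
  [[0.007,-0.154,0.025],[0,0,0.8],0],
  [[0.007,-0.154,0.045],[0,0,0.8],0],
  [[0.007,-0.154,0.045],[0,0,0.8],0],
])

```text
time_s: 7.2
ee_pos: [0.452, -0.0481, 0.2102]
eef_rot: [-3.137, -0.003, 1.841]
contact_force: [0.1, -1.2, -0.6]
opening: 0.0004
grasp_force: 0.0
```

```bash
python3 ang.py;  python3 -c "
from h import *
goto(-.105,.135,.145,0)"
```

```text
[ 0.45272879 -0.04840111  0.21168006] 1.8415637998637022 [0.07908495 0.06775036 0.86756046]
882
((26.018898010253906, 77.31669616699219), (144.13787841796875, 20.71419906616211), 0.00043207829003222287) [[-46.0, 88.0], [-46.0, 67.0], [98.0, 67.0], [98.0, 88.0]]
fit angle 0.004229342
[-0.0351  0.1521  0.0247] turn z -8.1
[-0.0382  0.1531  0.0247] turn z -5.8
[-0.0422  0.1541  0.0247] turn z -2.9
[-0.0461  0.155   0.0247] turn z -0.1
[0.0002 0.001  0.0667] turn z -0.1
```

```bash
mv $(ls -t pics/a*.png|head -1) pics/ball.png
```

```text
(no output)
```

View pics/ball.png

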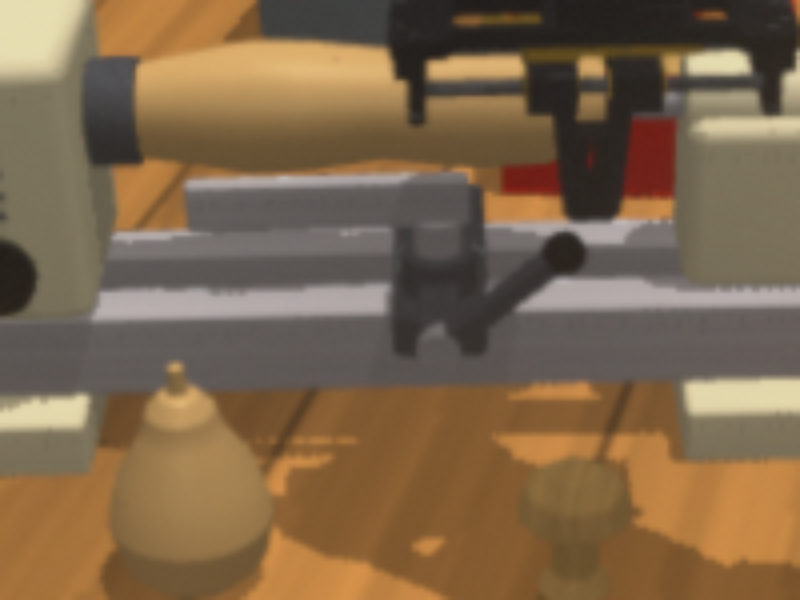

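Rest bar lies parallel (190–465,185). The tip (593,215) is above the ball (565,252), slightly off towards the tailstock, so I press while following the ball's arc.

>>> play_rows([
  [[0,0.008,0],[0,0,0],0],
  [[0,0.008,0.01],[0,0,0],0],
  [[0,0.006,0.02],[0,0,0],0],
  [[0,0.002,0.03],[0,0,0],0],
  [[0,-0.002,0.04],[0,0,0],0],
  [[0,-0.004,0.05],[0,0,0],0],
  [[0,-0.005,0.058],[0,0,0],0],
  [[0,-0.005,0.063],[0,0,0],0],
])

```text
time_s: 8.05
ee_pos: [0.4476, -0.0502, 0.1491]
eef_rot: [-3.141, -0.0, 1.841]
contact_force: [-2.6, -0.2, 4.8]
opening: 0.0005
grasp_force: 2.0
```

```bash
python3 ang.py; mv $(ls -t pics/a*.png|head -1) pics/press.png
```

```text
[ 0.44763987 -0.05017831  0.14865524] 1.8409471509191748 [-1.91791729 -0.40206411  0.6914971 ]
751
((25.907886505126953, 76.1476821899414), (143.97447204589844, 18.149385452270508), 0.4146702289581299) [[-46.0, 85.0], [-46.0, 67.0], [98.0, 68.0], [98.0, 86.0]]
fit angle 0.0015131284
[-0.0347  0.1575 -0.0383] turn z -8.1
[-0.0378  0.1585 -0.0383] turn z -5.8
[-0.0417  0.1596 -0.0383] turn z -3.0
[-0.0457  0.1604 -0.0383] turn z -0.1
```

View pics/press.png

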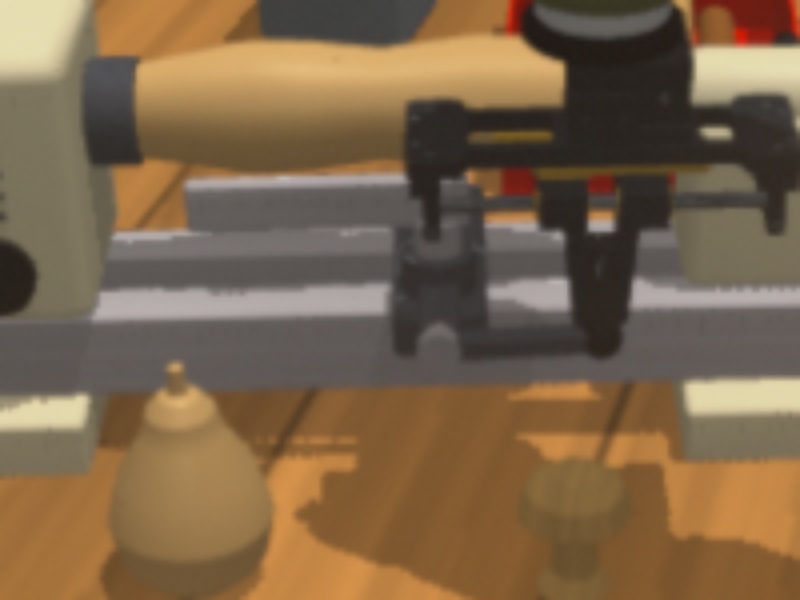

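The ball is now at (602,338), below the finger, with the lever nearly level. I press a few mm more until the stop shows in the force.

>>> play_rows([
  [[0,0,0.002],[0,0,0],0],
  [[0,0,0.004],[0,0,0],0],
  [[0,0,0.004],[0,0,0],0],
])

```text
time_s: 8.4
ee_pos: [0.4482, -0.0503, 0.1459]
eef_rot: [3.141, 0.0, 1.841]
contact_force: [-3.3, 0.2, 4.6]
opening: 0.0004
grasp_force: 2.1
```

>>> play_rows([
  [[0,0,0.002],[0,0,0],0],
  [[0,0,0.003],[0,0,0],0],
  [[0,0,0.003],[0,0,0],0],
])

```text
time_s: 8.7
ee_pos: [0.4482, -0.0503, 0.1448]
eef_rot: [3.14, 0.002, 1.842]
contact_force: [-10.6, 1.2, 27.2]
opening: 0.0005
grasp_force: 13.5
```

The force jumped to 27 N, so the lever is on its stop. I release upwards and check.

>>> play_rows([
  [[0,0,-0.003],[0,0,0],0],
  [[0,0,-0.02],[0,0,0],0],
  [[0,0,-0.06],[0,0,0],0],
  [[0,0,-0.1],[0,0,0],0],
  [[0,0,-0.14],[0,0,0],0],
  [[0,0,-0.18],[0,0,0],0],
  [[0,0,-0.18],[0,0,0],0],
  [[0,0,-0.18],[0,0,0],0],
])

```text
time_s: 9.5
ee_pos: [0.4483, -0.0502, 0.3228]
eef_rot: [3.14, 0.001, 1.841]
contact_force: [0.2, -0.8, -0.1]
opening: 0.0004
grasp_force: 0.0
```

```bash
python3 ang.py; mv $(ls -t pics/a*.png|head -1) pics/end.png; python3 -c "
from h import *
c=arm.read_camera('side'); W=cloud(c); L=np.stack([(W[...,:2]-F['o'])@F['d'],(W[...,:2]-F['o'])@F['n']],-1)
b=(L[...,0]>-.13)&(L[...,0]<-.05)&(L[...,1]>.12)&(L[...,1]<.16)&(W[...,2]>.09)&(W[...,2]<.2)
print(b.sum(),np.percentile(W[b][:,2],[5,50,99]),np.percentile(L[b][:,0],[1,99]))"
```

```text
[ 0.44798216 -0.05012853  0.32184594] 1.841111206233741 [-0.44340057 -0.68962343 -0.18493054]
879
((25.963821411132812, 76.97962951660156), (18.58089828491211, 143.9491424560547), 89.57953643798828) [[-46.0, 68.0], [98.0, 67.0], [98.0, 86.0], [-46.0, 87.0]]
fit angle 0.003939585
[-0.0347  0.1571  0.1348] turn z -8.1
[-0.0378  0.1581  0.1348] turn z -5.8
[-0.0417  0.1592  0.1348] turn z -3.0
[-0.0457  0.1601  0.1348] turn z -0.1
296 [0.10994318 0.11848829 0.12511712] [-0.1208661  -0.05034758]
```

View pics/end.png

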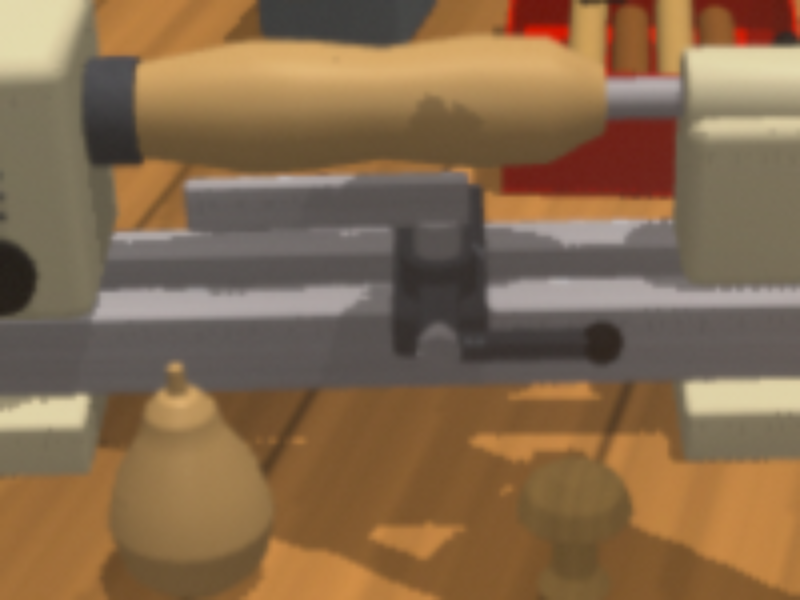

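The lever is level (ball at (602,342), top at 0.125), the rest is parallel (0.004 rad), and the arm is clear.

```bash
python3 -c "
from plant import arm
print(arm.hand_in())"
```

```text
the job is handed in; nothing more can be done
None
```

I pushed the tool rest round to parallel (about 0.004 rad off), then pressed the clamp lever down to its stop; the arm finished clear and I handed the job in at about 9.6 s, but no verdict came back.

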